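# Back off a knurled clamp nut two turns and free the marking pallet

## Robot

A 6-joint arm with a two-finger parallel gripper is mounted at the origin on the work surface. World frame = base frame: x ahead of the robot, y to its left, z up, the work surface at z = 0. Lengths are in m, angles in rad, forces in N, time in s.
With the tool pointing down it reaches from about 0.275 to 0.725 m from the base axis. Payload 15.9 kg.
Tool frame: the origin (TCP) lies at the very end of the fingers, on their centre line; the grasp point (between the pads) lies 19 mm behind it; z points along the fingers, y is the line along which they close (so a half turn about z gives the same grasp; the last joint's range is limited). The gripper opens to 85 mm and grips with 20 to 120 N. Pads are 22 mm wide; open, the fingers measure 114 mm over their backs; the gripper's body (76 mm by 85 mm) begins 54 mm behind the grasp point. The pads swing forward as they close: fully open they stand 13 mm farther back than shut.
Start: joints at [1.226, 0.213, -0.034, 1.323, 0, 1.571], TCP at [0.169, 0.471, 0.231] pointing down, gripper open.
Joint ranges: [-2.98, 2.98], [-0.74, 1.72], [-1.14, 1.35], [-2.1, 2.04], [-1.57, 1.44], [-3.14, 3.14]. Speed limits (rad/s): [1.89, 1.89, 2.39, 2.57, 3.14, 3.14].

## Interface

Orientations are given as [roll, pitch, yaw] about the fixed x, y, z axes, in that order (R = Rz(yaw) Ry(pitch) Rx(roll)).
In Python, from bench import robot gives the robot as it stands.
- The arm moves only by the tool drive_tool, never from a script. Its arguments are lists of equal length, an entry for each row: "slide": the shift along the tool's x, y, z in units of 100 cm (1.0 is 100 cm), a list of three; "dr": the turn, a rotation vector about the tool's x, y, z in units of 90 degrees (1.0 is 90 degrees), a list of three; "jaw": the closure, from 0 (fully open) to 1 (shut). A call has 1 to 12 rows; each row is the pose to reach, as a shift and turn from the pose commanded when the call began, along the tool's axes at that moment; what a row does not reach only later rows make up. A row lasts 1/10 s, in which the tool goes at most 50 mm and 8.59 degrees, less where a joint would pass 70% of its speed; a pose out of reach is approached as far as the arm can. A call with a number of a shift or a turn outside -1 to 1 is refused whole. A call with a gripper value outside its range is refused whole. The fingers move at their own pace and stop on an object; the grip force is fixed at half the most. Time passes only in rows, so rows that repeat a pose let the fingers close. It gives the time, the measured TCP pose, the force, the opening and the grip force at its end, in the units of the state.
- robot.read_state(): the state, without advancing time (a new reading comes with each control period).
- robot.read_camera(name): name is "side" or "top"; returns (picture, depth): 384x512x3 uint8, red, green, blue; 384x512 float32, m along the optical axis (not along the pixel's ray), 0 where there is no reading.
- robot.camera_model(name): a dict with "vfov" (degrees; the focal length in pixels is half the picture's height over the tangent of half this angle, whatever the lens; pixels are square), "cx", "cy" (the principal point, pixels), "R" (3x3) and "t" (3): a world point X has camera coordinates R X + t. Camera axes: x right, y down, z forward; pixel columns grow to the right and rows downward; lengths in m; the calibration is good to about 2 mm. A picture is of the moment at which its call begins. camera_model takes no time and is no camera call.
- robot.sign_off(): hands the job in; it is judged then, once.
The state is a dict: "time_s": time; "qpos": joint angles; "qvel": joint speeds; "tau": joint torques, N m; "tcp_pos": TCP position; "eef_rot": TCP orientation; "ft_force": force on the tool from outside, world axes, zero at the start; "torque": the same for the moment, N m; "width": opening from 0.0 (shut) to 1.0 (fully open); "gripper_force": force on a finger pad.
Only numpy, scipy, OpenCV 4.12 (cv2) and the standard library are available. Lean on these libraries where they do the work, as an engineer would, in place of code of your own. Each camera call takes 0.05 s, during which the arm holds its last target. There are 200 camera calls.

## Task

Free the yellow drilled pallet from its strap clamp. With a fingertip against the knurled rim, roll the big clamp nut anticlockwise (seen from above) until the dark line on its top has come round to point at the strap's upright tab for the second time, then push that tab with a fingertip so that the strap slides fully back, off the pallet, leaving the nut at that setting. Do not pinch the nut or the tab between the fingers, and leave the loupe, jar and hand tool around the fixture where they are.

Things in the scene. Friction and masses are not known exactly. Their poses are not given: they have to be found in the camera images.
- fixture: Aluminium base plate fixed to the table, 320 x 130 x 15 mm, placed and turned differently each time. Origin: at table height under the axis of a vertical 18 mm stud (top 95 mm above the table). +x points from the stud to the pallet; the plate spans x -95 to +225 mm, y +-65 mm. A steel strap 44 mm wide, top 53 mm up, lies along x over the stud, x -90 to +95 mm.
- pallet_top (a point): Centre of the top of the yellow drilled pallet, 39.5 mm above the table: 150 mm along the fixture's x (x = 70 to 220 mm) by 120 mm, fixed on dowels. Steel burrs stand in its far third (fixture x beyond 175 mm), reaching 76 mm above the table.
- nut_top (a point): Centre of the top face of the aluminium clamp nut on the stud: an upright cylinder 65 mm across its 30 coarse vertical ridges (2 mm high, 6.8 mm apart), 24 mm high. Seated, its rim spans 60 to 84 mm above the table; it rises 2.5 mm per turn. A dark flat line on its top runs 18 mm out to the rim; this point's x axis is along that line.
- nut (a joint): Nut angle in rad, growing anticlockwise from above. 0 = seated, line pointing at the tab (fixture +x); it points there again at 6.28 and, for the second time, at 12.57. Starts at 0.6 to 4.5, stops at 20.4, stays where left. Light friction, 0.03 N m (1 N at the rim): a fingertip pressed lightly sideways on the ridges and moved round or across the rim drives it.
- tab (a point): Centre of the upright steel tab on the strap's nose, above the pallet: 14 mm thick along the fixture's x, 44 mm wide, from 53 to 80 mm above the table. Its outer face, away from the nut, is 7 mm beyond this point. At first it is 88 mm from the stud axis.
- strap (a joint): Slide of the strap in m: 0 = clamping the pallet, 0.045 = fully back against its stop, moving along the fixture's -x; friction about 2 N. The nut's foot sits in the strap and blocks the slide after about 1 mm until the nut has been loosened past about 10.1 rad.
- loupe: Black eye loupe standing on the table beside the fixture, 42 mm in diameter, 40 mm high; origin at the centre of its underside. Leave it alone.
- jar: Small closed jar, 48 mm in diameter, 62 mm high, standing beside the fixture; origin at the centre of its underside. Leave it alone.
- deburrer: Hand deburring tool lying on the table, 140 mm long along its x, grey handle about 25 mm thick; origin at the middle. Leave it alone.

How it is judged:
By the outcome, as a careful person would: the job done as asked, in the order asked, and still so for the second after the job is handed in, with the robot touching nothing.
It also fails if it takes over 72 s, if anything falls off the work surface, if the arm or the gripper's body presses on something with over 40 N, if the wrist force passes 120 N, or if a joint passes its speed limit or range.

## Working session

There is one attempt and no reset: what is moved stays moved. The work goes in short steps, Python scripts to look and compute and a tool call to move; the robot and the scene stay as the last step left them, time stands still between calls to the robot, and variables do not carry over. Pictures are saved under pics/ and viewed, at most 10 in all, crops included, and the job is handed in when it is done.

Besides the shell and the picture viewer there is one more tool, called after "Emit:" as name(argument=value, ...) on one line, values as JSON. drive_tool: Moves the arm, as the interface text tells. Its arguments: {"type":"object","properties":{"slide":{"type":"array","items":{"type":"array","items":{"type":"number"}}},"dr":{"type":"array","items":{"type":"array","items":{"type":"number"}}},"jaw":{"type":"array","items":{"type":"number"}}},"required":["slide","dr","jaw"]}

```bash
mkdir -p pics; ls
python3 - <<'E'
from bench import robot
import cv2,numpy as np
s=robot.read_state();print(s)
for n in("top","side"):
    p,d=robot.read_camera(n);cv2.imwrite(f"pics/{n}0.png",p[:,:,::-1]);np.savez(f"{n}0.npz",p=p,d=d);print(n,robot.camera_model(n),(d>0).mean())
E
```

```text
pics
{'time_s': 0.0, 'qpos': array([ 1.22603143e+00,  2.13374363e-01, -3.50429792e-02,  1.32345524e+00,
       -1.66180258e-05,  1.57077469e+00]), 'qvel': array([ 0.00249957,  0.00148987,  0.00107527,  0.00159672, -0.00028202,
        0.00024647]), 'tau': array([-2.52374237e-03, -6.86157203e+01,  4.87114048e+01,  1.74958486e-02,
       -1.30562753e-04,  3.36815708e-05]), 'tcp_pos': array([0.16888668, 0.47028063, 0.23081344]), 'eef_rot': array([-3.14051639e+00,  1.65947267e-05,  2.79684942e+00]), 'ft_force': array([ 0.06278237, -0.05918677, -0.18938056]), 'torque': array([ 0.02069695, -0.00042917, -0.04092159]), 'gripper_force': 0.0, 'width': 1.000234507703837}
top {'vfov': 49.36844981502183, 'cx': 256.3112419370578, 'cy': 189.5527545330272, 'R': array([[-0.02370211, -0.999638  , -0.01273101],
       [-0.99705971,  0.02456538, -0.07258429],
       [ 0.07287076,  0.01097318, -0.99728102]]), 't': array([0.02984408, 0.59228597, 0.85110844])} 0.996063232421875
side {'vfov': 56.218044763258874, 'cx': 251.8445610913909, 'cy': 192.58895548837714, 'R': array([[ 0.80602281, -0.59171914, -0.01398862],
       [-0.4538224 , -0.60266652, -0.65638273],
       [ 0.37996376,  0.53540781, -0.75429837]]), 't': array([-0.47391668,  0.3519607 ,  0.54875147])} 0.9957784016927084
```

View pics/top0.png

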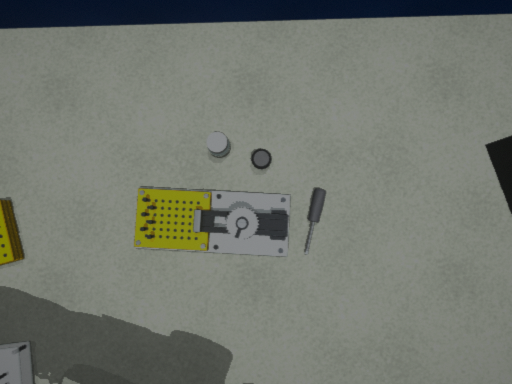

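View pics/side0.png

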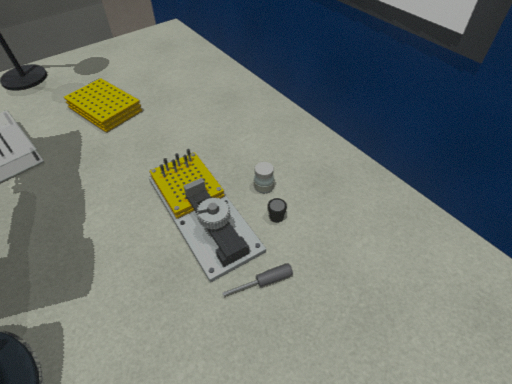

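The top view shows the fixture with the yellow pallet at left (cols 135–210, row 220), nut at (242,222), tab at (198,220), and the dark line pointing down to about (238,235). The jar is at (218,143), the loupe at (261,158) and the deburrer at (315,215). The side view agrees.

```bash
cat > h.py <<'E'
import numpy as np,cv2
from bench import robot
def cam(n):
    m=robot.camera_model(n);f=192/np.tan(np.radians(m['vfov']/2));return m,f,np.array(m['R']),np.array(m['t'])
def pts(n,d):
    m,f,R,t=cam(n);v,u=np.mgrid[:384,:512]
    c=np.stack([(u-m['cx'])/f*d,(v-m['cy'])/f*d,d],-1);return (c-t)@R
def ray(n,u,v,z):
    m,f,R,t=cam(n);o=-R.T@t;r=R.T@np.array([(u-m['cx'])/f,(v-m['cy'])/f,1]);return o+r*(z-o[2])/r[2]
def proj(n,X):
    m,f,R,t=cam(n);c=R@np.asarray(X)+t;return np.array([m['cx']+f*c[0]/c[2],m['cy']+f*c[1]/c[2]])
E
python3 - <<'E'
from h import *
for n in("top","side"):
    z=np.load(n+"0.npz");p,d=z['p'],z['d'];P=pts(n,d)
    hsv=cv2.cvtColor(p,cv2.COLOR_RGB2HSV)
    yel=(hsv[...,0]>22)&(hsv[...,0]<35)&(hsv[...,1]>150)&(hsv[...,2]>90)
    k,l,st,ce=cv2.connectedComponentsWithStats(cv2.morphologyEx(yel.astype(np.uint8),cv2.MORPH_CLOSE,np.ones((7,7))))
    for i in range(1,k):
        if st[i,4]>200: 
            q=P[(l==i)];q=q[(abs(q[:,2]-.0395)<.006)]
            print(n,'yel',ce[i],st[i],len(q), cv2.minAreaRect((q[:,:2]*1000).astype(np.float32)) if len(q) else 0)
    g=ray(n,*( (242,222) if n=='top' else (212,212)),.086)
    r=np.hypot(P[...,0]-g[0],P[...,1]-g[1])
    mk=(r<.06)&(P[...,2]>.077)&(P[...,2]<.092)
    q=P[mk];print('nut',g,len(q),cv2.minEnclosingCircle((q[:,:2]*1000).astype(np.float32)),np.median(q[:,2]),(q.max(0)+q.min(0))/2)
    for w,b in dict(jar=((218,143),(264,175)),loupe=((261,158),(278,209))).items():
        print(w,ray(n,*b[n=='side'],.05))
p=np.load("top0.npz")['p'];a=cv2.resize(p[175:265,120:330],None,fx=3.8,fy=3.8,interpolation=cv2.INTER_CUBIC)
cv2.imwrite("pics/z1.png",a[:,:,::-1])
E
```

```text
top yel [169.65556978 218.81229193] [ 134  188   77   62 3905] 3735 ((536.036376953125, 188.8029022216797), (149.27879333496094, 119.21177673339844), 85.58244323730469)
top yel [  4.77091633 241.12948207] [  0 201  22  63 502] 481 ((517.6737670898438, 528.5767211914062), (126.79744720458984, 29.8193416595459), 0.7889593839645386)
nut [0.52620565 0.04384263 0.086     ] 760 ((524.7310180664062, 44.392826080322266), 32.442054748535156) 0.08465409214999325 [0.52522885 0.04408749 0.08497997]
jar [0.68790527 0.09110723 0.05      ]
loupe [0.65481134 0.00415931 0.05      ]
side yel [102.75158697 103.80914092] [  64   78   78   54 2363] 1798 ((499.1797180175781, 615.8335571289062), (130.2348175048828, 188.0034637451172), 14.167869567871094)
side yel [183.36213235 181.95082721] [ 150  154   74   64 2176] 1926 ((534.57421875, 179.0980682373047), (162.38478088378906, 119.20703125), 85.4591064453125)
nut [0.51968119 0.03621827 0.086     ] 632 ((524.1963500976562, 43.049800872802734), 33.35559844970703) 0.08457506166603207 [0.5247218  0.04321254 0.08448586]
jar [0.68280845 0.08147879 0.05      ]
loupe [ 0.64628508 -0.01387421  0.05      ]
```

View pics/z1.png

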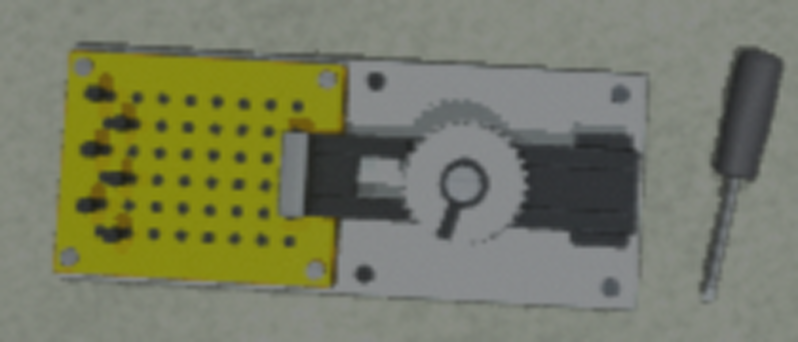

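The nut is at about (0.5245, 0.0438), fixture yaw is about 85.5°, and the line sits at about +74°, so the nut angle is about 1.3 rad. I'll turn the tool to the fixture axes and close the jaws beside the nut.

Emit:
drive_tool(slide=[[-0.04,-0.03,0],[-0.08,-0.06,0],[-0.12,-0.09,0],[-0.16,-0.12,0],[-0.2,-0.15,0],[-0.24,-0.18,0],[-0.28,-0.21,0],[-0.32,-0.24,0],[-0.36,-0.27,0.01],[-0.4,-0.29,0.02],[-0.412,-0.3,0.03],[-0.412,-0.3,0.03]], dr=[[0,0,0.08],[0,0,0.16],[0,0,0.24],[0,0,0.32],[0,0,0.4],[0,0,0.48],[0,0,0.56],[0,0,0.64],[0,0,0.72],[0,0,0.8],[0,0,0.831],[0,0,0.831]], jaw=[1,1,1,1,1,1,1,1,1,1,1,1])

```text
time_s: 1.3
tcp_pos: [0.4554, 0.047, 0.1997]
eef_rot: [-3.139, 0.001, 1.487]
ft_force: [-1.0, 0.3, 0.3]
width: -0.001
gripper_force: 0.0
```

```bash
cat >> h.py <<'E'
N=np.array([.5245,.0438]);A=np.radians(85.5)
def fx(p):
    d=np.asarray(p)[:2]-N;return np.array([d@[np.cos(A),np.sin(A)],d@[-np.sin(A),np.cos(A)]])*1000
def line(n,p,z=.0855):
    g=cv2.cvtColor(p,cv2.COLOR_RGB2GRAY).astype(np.float32);a=np.radians(np.arange(0,360,2.))
    r=np.arange(.017,.029,.001);S=np.zeros(len(a))
    uv=np.array([[proj(n,[N[0]+q*np.cos(A+b),N[1]+q*np.sin(A+b),z]) for q in r] for b in a]).astype(np.float32)
    S=cv2.remap(g,uv[...,0],uv[...,1],cv2.INTER_LINEAR).mean(1)
    S=np.array([S[np.arange(i-2,i+3)%180].mean() for i in range(180)])
    i=S.argmin();w=np.clip(np.median(S)-12-S,0,None);w[abs((np.arange(180)-i+90)%180-90)>12]=0
    c=np.angle((w*np.exp(1j*a)).sum());return round(c%(2*np.pi),3),S[i],np.median(S)
def look(tag,crop=False,z=.0855):
    s=robot.read_state();print(s['time_s'],'fx',fx(s['tcp_pos']).round(1),s['tcp_pos'][2].round(4),s['ft_force'].round(1))
    for n in("top","side"):
        p,d=robot.read_camera(n);print(n,line(n,p,z));u,v=proj(n,[*N,.08]).astype(int)
        q=p[max(v-45,0):v+45,u-65:u+65];cv2.imwrite(f"pics/{tag}_{n}.png",cv2.resize(q,None,fx=5,fy=5,interpolation=cv2.INTER_CUBIC)[:,:,::-1])
E
python3 - <<'E'
from h import *
for n in("top","side"): print(line(n,np.load(n+"0.npz")['p']))
look("a")
E
```

```text
(np.float64(1.213), np.float32(56.88392), np.float32(137.63565))Traceback (most recent call last):
  File "<stdin>", line 2, in <module>
  File "h.py", line 18, in line
    uv=np.array([[proj(n,[N[0]+q*np.cos(A+b),N[1]+q*np.sin(A+b),z]) for q in r] for b in a]).astype(np.float32)
                  ~~~~^^^^^^^^^^^^^^^^^^^^^^^^^^^^^^^^^^^^^^^^^^^^^
  File "h.py", line 11, in proj
    m,f,R,t=cam(n);c=R@np.asarray(X)+t;return np.array([m['cx']+f*c[0]/c[2],m['cy']+f*c[1]/c[2]])
            ~~~^^^
  File "h.py", line 4, in cam
    m=robot.camera_model(n);f=192/np.tan(np.radians(m['vfov']/2));return m,f,np.array(m['R']),np.array(m['t'])
ValueError: time passes only in moves, steps and waits
```

```bash
sed -i 's/^def cam/import functools\n@functools.cache\ndef cam/' h.py
python3 - <<'E'
from h import *
for n in("top","side"): print(line(n,np.load(n+"0.npz")['p']))
look("a")
E
```

```text
(np.float64(1.213), np.float32(56.88392), np.float32(137.63565))
(np.float64(1.32), np.float32(68.5562), np.float32(160.69557))
1.3 fx [-2.2 69.1] 0.1997 [-1.   0.3  0.3]
top (np.float64(1.578), np.float32(26.873846), np.float32(135.06238))
side (np.float64(1.322), np.float32(57.750862), np.float32(128.24644))
```

Emit:
drive_tool(slide=[[0,0,0.04],[0,0,0.08],[0,0,0.12],[0,0.008,0.131],[0,0.016,0.131],[0,0.018,0.131],[0,0.02,0.131],[0,0.021,0.131],[0,0.022,0.131],[0,0.022,0.131]], dr=[[0,0,0],[0,0,0],[0,0,0],[0,0,0],[0,0,0],[0,0,0],[0,0,0],[0,0,0],[0,0,0],[0,0,0]], jaw=[1,1,1,1,1,1,1,1,1,1])

```text
time_s: 2.4
tcp_pos: [0.4775, 0.0472, 0.0707]
eef_rot: [3.141, -0.0, 1.491]
ft_force: [0.2, 0.9, 0.0]
width: 0.002
gripper_force: 0.0
```

```bash
python3 -c "
from h import *
look('b')"
```

```text
2.4 fx [-0.3 47.1] 0.0707 [0.2 0.9 0. ]
top (np.float64(0.0), np.float32(32.499752), np.float32(43.55936))
side (np.float64(0.665), np.float32(31.49313), np.float32(121.80447))
```

View pics/b_side.png

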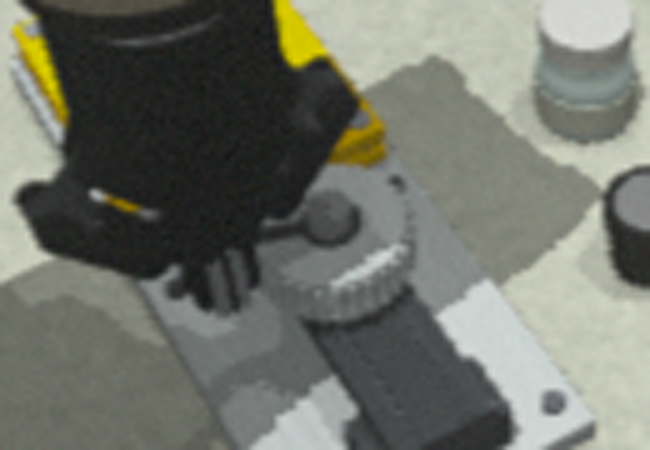

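The side picture shows the shut fingertips at about (215,285), slightly clear of the nut rim at (280,280). No contact yet, so I'll creep in.

Emit:
drive_tool(slide=[[0,0.001,0.002],[0,0.002,0.002],[0,0.003,0.002],[0,0.003,0.002]], dr=[[0,0,0],[0,0,0],[0,0,0],[0,0,0]], jaw=[1,1,1,1])

```text
time_s: 2.9
tcp_pos: [0.4798, 0.047, 0.0681]
eef_rot: [-3.14, 0.0, 1.491]
ft_force: [-3.7, -0.8, 0.5]
width: -0.001
gripper_force: 1.8
```

Emit:
drive_tool(slide=[[0,0.001,0],[0,0.002,0],[0,0.003,0],[0,0.003,0]], dr=[[0,0,0],[0,0,0],[0,0,0],[0,0,0]], jaw=[1,1,1,1])

```text
time_s: 3.3
tcp_pos: [0.4812, 0.0468, 0.0678]
eef_rot: [-3.138, 0.0, 1.492]
ft_force: [-14.6, 3.0, 8.6]
width: 0.001
gripper_force: 7.5
```

Contact is at fixture y ≈ 44.7 and the arm is compliant (about 6 N/mm). Next I'll follow the rounded-rectangle path around the rim, anticlockwise, one quarter first.

Emit:
drive_tool(slide=[[-0.0055,-0.0015,0],[-0.011,-0.0018,0],[-0.016,-0.0014,0],[-0.0213,0,0],[-0.0262,0.0023,0],[-0.0306,0.0054,0],[-0.0344,0.0092,0],[-0.0375,0.0136,0],[-0.0398,0.0185,0],[-0.0412,0.0237,0],[-0.0417,0.0291,0],[-0.0417,0.0291,0]], dr=[[0,0,0],[0,0,0],[0,0,0],[0,0,0],[0,0,0],[0,0,0],[0,0,0],[0,0,0],[0,0,0],[0,0,0],[0,0,0],[0,0,0]], jaw=[1,1,1,1,1,1,1,1,1,1,1,1])

```text
time_s: 4.5
tcp_pos: [0.5096, 0.0027, 0.0682]
eef_rot: [3.141, 0.0, 1.491]
ft_force: [-0.4, -1.7, -1.0]
width: 0.0
gripper_force: 0.4
```

```bash
python3 -c "
from h import *
look('c')"
```

```text
4.5 fx [-42.2  11.6] 0.0682 [-0.4 -1.7 -1. ]
top (np.float64(0.0), np.float32(56.322426), np.float32(61.134533))
side (np.float64(0.0), np.float32(29.314941), np.float32(31.691772))
```

View pics/c_side.png

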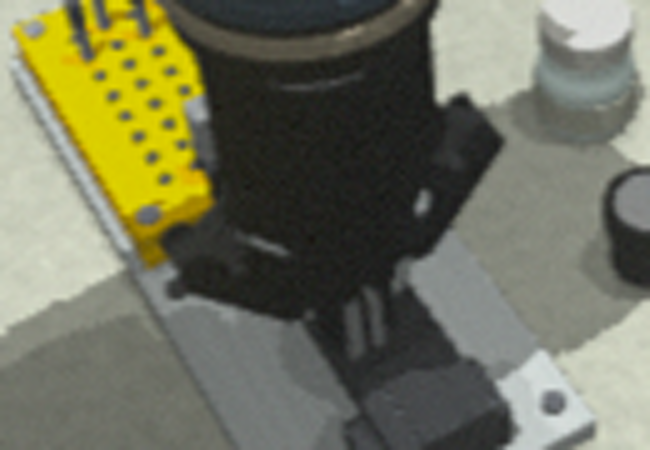

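The gripper hides the nut here. Contact is light (about 2 N). I'll press about 1 mm more and go on round to the pallet side, where the side camera has a clear view.

Emit:
drive_tool(slide=[[0.0015,0.006,0],[0.0015,0.012,0],[0.0015,0.018,0],[0.0015,0.024,0],[0.002,0.0293,0],[0.0033,0.0344,0],[0.0056,0.0393,0],[0.0086,0.0436,0],[0.0124,0.0474,0],[0.0167,0.0504,0],[0.0216,0.0527,0],[0.0267,0.054,0]], dr=[[0,0,0],[0,0,0],[0,0,0],[0,0,0],[0,0,0],[0,0,0],[0,0,0],[0,0,0],[0,0,0],[0,0,0],[0,0,0],[0,0,0]], jaw=[1,1,1,1,1,1,1,1,1,1,1,1])

```text
time_s: 5.8
tcp_pos: [0.5663, 0.0254, 0.0688]
eef_rot: [3.139, 0.0, 1.491]
ft_force: [6.8, -3.8, 0.8]
width: -0.001
gripper_force: 3.8
```

Emit:
drive_tool(slide=[[0.0053,0.0005,0],[0.0123,0.0005,0],[0.0193,0.0005,0],[0.0253,0.0005,0],[0.0306,0,0],[0.0357,-0.0013,0],[0.0406,-0.0036,0],[0.0449,-0.0066,0],[0.0487,-0.0104,0],[0.0517,-0.0147,0],[0.054,-0.0196,0],[0.0553,-0.0247,0]], dr=[[0,0,0],[0,0,0],[0,0,0],[0,0,0],[0,0,0],[0,0,0],[0,0,0],[0,0,0],[0,0,0],[0,0,0],[0,0,0],[0,0,0]], jaw=[1,1,1,1,1,1,1,1,1,1,1,1])

```text
time_s: 7.0
tcp_pos: [0.5441, 0.0826, 0.0682]
eef_rot: [-3.141, -0.0, 1.492]
ft_force: [4.4, 4.6, 1.1]
width: -0.005
gripper_force: 3.4
```

```bash
python3 -c "
from h import *
look('d')"
```

```text
7.0 fx [ 40.2 -16.5] 0.0682 [4.4 4.6 1.1]
top (np.float64(4.346), np.float32(32.283623), np.float32(67.35541))
side (np.float64(6.026), np.float32(44.30529), np.float32(116.09511))
```

View pics/d_side.png

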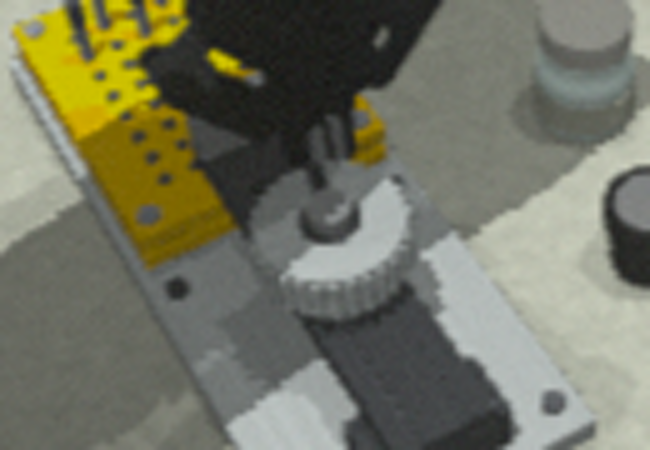

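The side view shows the line at about (315,180), close to the tab direction, and the estimate is 6.03 rad. The drive works well. I'll do another three quarters of an orbit, raised 2–3 mm because the nut climbs.

Emit:
drive_tool(slide=[[0.0005,-0.0053,-0.001],[0.0005,-0.0133,-0.002],[0.0005,-0.0213,-0.002],[0.0005,-0.0293,-0.002],[0,-0.0346,-0.002],[-0.0013,-0.0397,-0.002],[-0.0036,-0.0446,-0.002],[-0.0066,-0.0489,-0.002],[-0.0104,-0.0527,-0.002],[-0.0147,-0.0557,-0.002],[-0.0196,-0.058,-0.002],[-0.0247,-0.0593,-0.002]], dr=[[0,0,0],[0,0,0],[0,0,0],[0,0,0],[0,0,0],[0,0,0],[0,0,0],[0,0,0],[0,0,0],[0,0,0],[0,0,0],[0,0,0]], jaw=[1,1,1,1,1,1,1,1,1,1,1,1])

```text
time_s: 8.3
tcp_pos: [0.4832, 0.0619, 0.0703]
eef_rot: [-3.141, -0.0, 1.491]
ft_force: [-3.2, 2.5, 0.8]
width: 0.003
gripper_force: 1.7
```

Emit:
drive_tool(slide=[[-0.0053,-0.0005,0],[-0.0123,-0.0005,0],[-0.0193,-0.0005,0],[-0.0253,-0.0005,0],[-0.0306,0,-0.001],[-0.0357,0.0013,-0.001],[-0.0406,0.0036,-0.001],[-0.0449,0.0066,-0.001],[-0.0487,0.0104,-0.001],[-0.0517,0.0147,-0.001],[-0.054,0.0196,-0.001],[-0.0553,0.0247,-0.001]], dr=[[0,0,0],[0,0,0],[0,0,0],[0,0,0],[0,0,0],[0,0,0],[0,0,0],[0,0,0],[0,0,0],[0,0,0],[0,0,0],[0,0,0]], jaw=[1,1,1,1,1,1,1,1,1,1,1,1])

```text
time_s: 9.5
tcp_pos: [0.5042, 0.005, 0.0713]
eef_rot: [-3.141, 0.0, 1.491]
ft_force: [-2.1, -2.8, 1.0]
width: -0.0
gripper_force: 1.7
```

Emit:
drive_tool(slide=[[-0.0005,0.0053,0],[-0.0005,0.0133,0],[-0.0005,0.0213,0],[-0.0005,0.0293,0],[0,0.0346,0],[0.0013,0.0397,0],[0.0036,0.0446,0],[0.0066,0.0489,0],[0.0104,0.0527,0],[0.0147,0.0557,0],[0.0196,0.058,0],[0.0247,0.0593,0]], dr=[[0,0,0],[0,0,0],[0,0,0],[0,0,0],[0,0,0],[0,0,0],[0,0,0],[0,0,0],[0,0,0],[0,0,0],[0,0,0],[0,0,0]], jaw=[1,1,1,1,1,1,1,1,1,1,1,1])

```text
time_s: 10.7
tcp_pos: [0.5663, 0.0253, 0.0718]
eef_rot: [3.139, 0.0, 1.491]
ft_force: [6.8, -3.1, 0.2]
width: 0.002
gripper_force: 3.6
```

```bash
python3 -c "
from h import *
look('e',z=.089)"
```

```text
10.7 fx [-15.1 -43.2] 0.0718 [ 6.8 -3.1  0.2]
top (np.float64(1.589), np.float32(68.55441), np.float32(82.69403))
side (np.float64(5.134), np.float32(31.753254), np.float32(95.10678))
```

View pics/e_side.png

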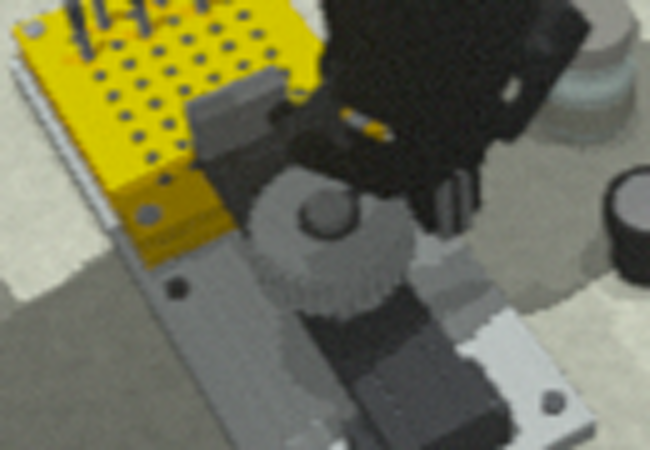

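The line is hidden behind the gripper, with its likely direction toward (370,170). I'll back off, lift clear and look.

Emit:
drive_tool(slide=[[0,0.015,0],[-0.01,0.025,-0.03],[-0.04,0.03,-0.07],[-0.08,0.03,-0.11],[-0.12,0.03,-0.13],[-0.12,0.03,-0.13]], dr=[[0,0,0],[0,0,0],[0,0,0],[0,0,0],[0,0,0],[0,0,0]], jaw=[1,1,1,1,1,1])

```text
time_s: 11.4
tcp_pos: [0.5864, -0.1006, 0.2049]
eef_rot: [3.137, 0.001, 1.488]
ft_force: [0.7, 1.5, 0.2]
width: 0.0
gripper_force: 0.0
```

```bash
python3 -c "
from h import *
look('f',z=.089)
a=cv2.imread('pics/f_top.png');b=cv2.imread('pics/f_side.png');cv2.imwrite('pics/f.png',cv2.resize(np.vstack([a[:,100:550],b[:,100:550]]),None,fx=.66,fy=.66))"
```

```text
11.4 fx [-139.1  -73. ] 0.2049 [0.7 1.5 0.2]
top (np.float64(5.152), np.float32(67.786545), np.float32(172.84192))
side (np.float64(5.045), np.float32(60.67174), np.float32(132.80545))
```

View pics/f.png

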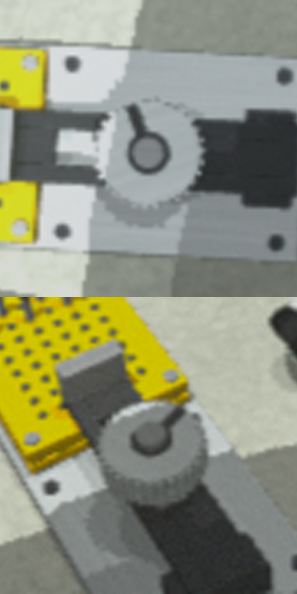

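Both views put the line at about 5.10 rad, so the nut is at about 11.38 and needs +1.19 rad. I'll re-engage on the far side and drive about 65° more.

Emit:
drive_tool(slide=[[0.04,0,0],[0.08,-0.005,0],[0.12,-0.01,0.02],[0.145,-0.01,0.06],[0.145,-0.01,0.1],[0.145,-0.01,0.127],[0.145,-0.01,0.129],[0.145,-0.01,0.129]], dr=[[0,0,0],[0,0,0],[0,0,0],[0,0,0],[0,0,0],[0,0,0],[0,0,0],[0,0,0]], jaw=[1,1,1,1,1,1,1,1])

```text
time_s: 12.3
tcp_pos: [0.5862, 0.0494, 0.0721]
eef_rot: [-3.14, -0.0, 1.492]
ft_force: [0.6, 0.5, 0.8]
width: -0.003
gripper_force: 0.0
```

```bash
python3 -c "
from h import *
s=robot.read_state();print(fx(s['tcp_pos']),s['tcp_pos'])"
```

```text
[ 10.42866959 -61.07680997] [0.58620675 0.04940449 0.0721451 ]
```

Emit:
drive_tool(slide=[[0,-0.0113,0],[0,-0.0153,0],[0,-0.0183,0],[0,-0.0188,0],[0.0051,-0.0193,0],[0.0102,-0.0206,0],[0.0151,-0.0229,0],[0.0194,-0.0259,0],[0.0232,-0.0297,0],[0.0262,-0.034,0],[0.0262,-0.034,0]], dr=[[0,0,0],[0,0,0],[0,0,0],[0,0,0],[0,0,0],[0,0,0],[0,0,0],[0,0,0],[0,0,0],[0,0,0],[0,0,0]], jaw=[1,1,1,1,1,1,1,1,1,1,1])

```text
time_s: 13.4
tcp_pos: [0.5542, 0.0778, 0.0722]
eef_rot: [-3.141, -0.0, 1.492]
ft_force: [-0.0, 0.3, -0.4]
width: 0.003
gripper_force: 0.0
```

```bash
python3 -c "
from h import *
look('g',z=.0895)"
```

```text
13.4 fx [ 36.2 -26.9] 0.0722 [-0.   0.3 -0.4]
top (np.float64(3.429), np.float32(45.125328), np.float32(69.585144))
side (np.float64(6.083), np.float32(44.075863), np.float32(114.67674))
```

Emit:
drive_tool(slide=[[0.006,0.012,0],[0.006,0.02,-0.03],[0.03,0.03,-0.07],[0.06,0.045,-0.11],[0.09,0.06,-0.13],[0.09,0.06,-0.13]], dr=[[0,0,0],[0,0,0],[0,0,0],[0,0,0],[0,0,0],[0,0,0]], jaw=[1,1,1,1,1,1])

```text
time_s: 14.1
tcp_pos: [0.6248, 0.1656, 0.2054]
eef_rot: [3.136, -0.003, 1.494]
ft_force: [0.8, -0.4, -0.8]
width: -0.0
gripper_force: 0.0
```

```bash
python3 -c "
from h import *
look('h',z=.0895)
a=cv2.imread('pics/h_top.png');b=cv2.imread('pics/h_side.png');cv2.imwrite('pics/h.png',cv2.resize(np.vstack([a[:,100:550],b[:,100:550]]),None,fx=.66,fy=.66))"
```

```text
14.1 fx [129.3 -90.4] 0.2054 [ 0.8 -0.4 -0.8]
top (np.float64(6.132), np.float32(81.05769), np.float32(203.73215))
side (np.float64(6.091), np.float32(67.74471), np.float32(165.35605))
```

View pics/h.png

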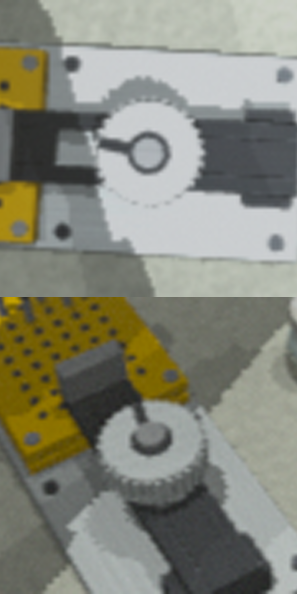

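The nut is at about 12.40 by both views, so about +0.17 rad remains. One small 10° arc, then retract.

Emit:
drive_tool(slide=[[-0.04,-0.02,0],[-0.08,-0.04,0.02],[-0.0875,-0.0408,0.06],[-0.0875,-0.0408,0.1],[-0.0875,-0.0408,0.13],[-0.0875,-0.0408,0.13],[-0.0875,-0.0408,0.13]], dr=[[0,0,0],[0,0,0],[0,0,0],[0,0,0],[0,0,0],[0,0,0],[0,0,0]], jaw=[1,1,1,1,1,1,1])

```text
time_s: 14.9
tcp_pos: [0.5735, 0.0776, 0.0725]
eef_rot: [-3.14, 0.0, 1.491]
ft_force: [0.4, 0.2, 1.1]
width: 0.001
gripper_force: 0.0
```

Emit:
drive_tool(slide=[[-0.0045,-0.0054,0],[-0.0075,-0.0089,0],[-0.0093,-0.0111,0],[-0.0093,-0.0111,0],[-0.0083,-0.012,0],[-0.0073,-0.0129,0],[-0.0063,-0.0139,0],[-0.0055,-0.0149,0],[-0.0055,-0.0149,0],[0.002,-0.009,0],[0.0056,-0.0056,0],[0.0056,-0.0056,-0.03]], dr=[[0,0,0],[0,0,0],[0,0,0],[0,0,0],[0,0,0],[0,0,0],[0,0,0],[0,0,0],[0,0,0],[0,0,0],[0,0,0],[0,0,0]], jaw=[1,1,1,1,1,1,1,1,1,1,1,1])

```text
time_s: 16.1
tcp_pos: [0.5677, 0.0847, 0.0993]
eef_rot: [-3.136, 0.001, 1.492]
ft_force: [-0.1, 0.5, -0.4]
width: 0.0
gripper_force: 0.0
```

Emit:
drive_tool(slide=[[0,0,-0.04],[0.03,0.02,-0.07],[0.06,0.04,-0.1],[0.08,0.046,-0.1],[0.08,0.046,-0.1]], dr=[[0,0,0],[0,0,0],[0,0,0],[0,0,0],[0,0,0]], jaw=[1,1,1,1,1])

```text
time_s: 16.6
tcp_pos: [0.6227, 0.1632, 0.2023]
eef_rot: [3.141, -0.001, 1.494]
ft_force: [0.2, -0.2, -0.6]
width: -0.002
gripper_force: 0.0
```

```bash
python3 -c "
from h import *
look('i',z=.0895)"
```

```text
16.6 fx [126.8 -88.5] 0.2023 [ 0.2 -0.2 -0.6]
top (np.float64(6.19), np.float32(80.80229), np.float32(204.80081))
side (np.float64(6.159), np.float32(65.976135), np.float32(165.40616))
```

About 0.11 rad is left. The last stroke lost about 6° to slack, so I'll repeat it 3° longer.

Emit:
drive_tool(slide=[[-0.04,-0.02,0],[-0.08,-0.04,0.02],[-0.0856,-0.0404,0.06],[-0.0856,-0.0404,0.1],[-0.0856,-0.0404,0.13],[-0.0856,-0.0404,0.13],[-0.0856,-0.0404,0.13]], dr=[[0,0,0],[0,0,0],[0,0,0],[0,0,0],[0,0,0],[0,0,0],[0,0,0]], jaw=[1,1,1,1,1,1,1])

```text
time_s: 17.4
tcp_pos: [0.574, 0.0779, 0.073]
eef_rot: [-3.141, 0.0, 1.491]
ft_force: [0.2, 0.1, 0.6]
width: -0.001
gripper_force: 0.0
```

Emit:
drive_tool(slide=[[-0.0045,-0.0054,0],[-0.0075,-0.0089,0],[-0.0093,-0.0111,0],[-0.0093,-0.0111,0],[-0.0083,-0.012,0],[-0.0073,-0.0129,0],[-0.0063,-0.0139,0],[-0.0055,-0.0149,0],[-0.0045,-0.0161,0],[-0.0045,-0.0161,0],[0.0035,-0.01,0],[0.007,-0.007,0]], dr=[[0,0,0],[0,0,0],[0,0,0],[0,0,0],[0,0,0],[0,0,0],[0,0,0],[0,0,0],[0,0,0],[0,0,0],[0,0,0],[0,0,0]], jaw=[1,1,1,1,1,1,1,1,1,1,1,1])

```text
time_s: 18.6
tcp_pos: [0.5685, 0.0866, 0.0723]
eef_rot: [3.141, -0.0, 1.492]
ft_force: [-0.7, 0.5, 0.0]
width: -0.003
gripper_force: 0.0
```

Emit:
drive_tool(slide=[[0,0,-0.03],[0,0,-0.06],[0.03,0.02,-0.1],[0.06,0.04,-0.13],[0.08,0.046,-0.13],[0.08,0.046,-0.13]], dr=[[0,0,0],[0,0,0],[0,0,0],[0,0,0],[0,0,0],[0,0,0]], jaw=[1,1,1,1,1,1])

```text
time_s: 19.2
tcp_pos: [0.6215, 0.1649, 0.2025]
eef_rot: [3.14, -0.001, 1.494]
ft_force: [-0.0, -0.5, 0.0]
width: -0.001
gripper_force: 0.0
```

```bash
python3 -c "
from h import *
look('j',z=.0895)
p,d=robot.read_camera('top');P=pts('top',d);r=np.hypot(P[...,0]-N[0],P[...,1]-N[1])
q=P[(r<.04)&(P[...,2]>.083)&(P[...,2]<.093)];print(np.median(q[:,2]),(q.max(0)+q.min(0))/2,cv2.minEnclosingCircle((q[:,:2]*1000).astype(np.float32)))
g=cv2.cvtColor(p,cv2.COLOR_RGB2GRAY);dk=q=P[(r<.031)&(r>.015)&(P[...,2]>.08)&(g<110)];print(fx(dk.mean(0)),len(dk))
a=cv2.imread('pics/j_top.png');cv2.imwrite('pics/j.png',a)"
```

```text
19.2 fx [128.3 -87.2] 0.2025 [-0.  -0.5  0. ]
top (np.float64(0.112), np.float32(79.80765), np.float32(204.02437))
side (np.float64(0.106), np.float32(67.564926), np.float32(165.473))
0.08911954332889387 [0.52518625 0.04471576 0.08803315] ((524.7752075195312, 44.296348571777344), 32.54629898071289)
[24.08843986 13.49811091] 1327
```

I overshot by about 0.11 rad (one groove snap). I'll correct with the flat finger face on the far side, a friction-only push of about 3.7 mm clockwise.

Emit:
drive_tool(slide=[[-0.04,-0.01,0],[-0.08,-0.02,0],[-0.12,-0.03,0],[-0.124,-0.0305,0.04],[-0.124,-0.0305,0.08],[-0.124,-0.0305,0.12],[-0.124,-0.0305,0.13],[-0.124,-0.0305,0.13]], dr=[[0,0,0],[0,0,0],[0,0,0],[0,0,0],[0,0,0],[0,0,0],[0,0,0],[0,0,0]], jaw=[1,1,1,1,1,1,1,1])

```text
time_s: 20.15
tcp_pos: [0.5786, 0.0403, 0.0715]
eef_rot: [-3.139, 0.0, 1.491]
ft_force: [0.8, -0.0, 0.1]
width: 0.003
gripper_force: 0.0
```

Emit:
drive_tool(slide=[[0,-0.008,0],[0,-0.011,0],[0,-0.012,0],[0,-0.012,0],[-0.001,-0.012,0],[-0.002,-0.012,0],[-0.003,-0.012,0],[-0.0037,-0.012,0],[-0.0037,-0.012,0],[-0.0037,0,0],[-0.0037,0,-0.04]], dr=[[0,0,0],[0,0,0],[0,0,0],[0,0,0],[0,0,0],[0,0,0],[0,0,0],[0,0,0],[0,0,0],[0,0,0],[0,0,0]], jaw=[1,1,1,1,1,1,1,1,1,1,1])

```text
time_s: 21.25
tcp_pos: [0.5781, 0.037, 0.11]
eef_rot: [-3.136, 0.001, 1.492]
ft_force: [-0.2, 0.2, 0.5]
width: -0.003
gripper_force: 0.0
```

Emit:
drive_tool(slide=[[0,0.01,-0.04],[0.04,0.02,-0.08],[0.08,0.025,-0.09],[0.12,0.03,-0.09],[0.124,0.03,-0.09],[0.124,0.03,-0.09]], dr=[[0,0,0],[0,0,0],[0,0,0],[0,0,0],[0,0,0],[0,0,0]], jaw=[1,1,1,1,1,1])

```text
time_s: 21.85
tcp_pos: [0.6193, 0.1594, 0.203]
eef_rot: [3.141, -0.0, 1.493]
ft_force: [-0.3, 1.1, -0.2]
width: -0.001
gripper_force: 0.0
```

```bash
python3 -c "
from h import *
look('k',z=.0895)"
```

```text
21.85 fx [122.7 -85.4] 0.203 [-0.3  1.1 -0.2]
top (np.float64(0.019), np.float32(82.238976), np.float32(205.98283))
side (np.float64(6.277), np.float32(69.84651), np.float32(165.5665))
```

The nut is on target (about 12.58). Next I'll go over to the tab's outer face, descend and push.

Emit:
drive_tool(slide=[[0,-0.03,0],[0,-0.06,0],[-0.003,-0.085,0.01],[-0.003,-0.085,0.05],[-0.003,-0.085,0.09],[-0.003,-0.085,0.13],[-0.003,-0.085,0.14],[-0.003,-0.085,0.14],[-0.003,-0.085,0.14]], dr=[[0,0,0],[0,0,0],[0,0,0],[0,0,0],[0,0,0],[0,0,0],[0,0,0],[0,0,0],[0,0,0]], jaw=[1,1,1,1,1,1,1,1,1])

```text
time_s: 22.85
tcp_pos: [0.5354, 0.1619, 0.0642]
eef_rot: [3.14, -0.001, 1.491]
ft_force: [0.3, -0.7, 0.8]
width: 0.002
gripper_force: 0.0
```

```bash
python3 -c "
from h import *
look('l',z=.0895)"
```

```text
22.85 fx [118.5  -1.6] 0.0642 [ 0.3 -0.7  0.8]
top (np.float64(0.019), np.float32(70.67864), np.float32(183.3263))
side (np.float64(6.278), np.float32(73.687935), np.float32(173.61867))
```

Emit:
drive_tool(slide=[[-0.008,-0.0015,0],[-0.012,-0.0015,0],[-0.016,-0.0015,0],[-0.02,-0.0015,0],[-0.024,-0.0015,0],[-0.028,-0.0015,0],[-0.032,-0.0015,0],[-0.036,-0.0015,0],[-0.04,-0.0015,0],[-0.044,-0.0015,0],[-0.048,-0.0015,0],[-0.052,-0.0015,0]], dr=[[0,0,0],[0,0,0],[0,0,0],[0,0,0],[0,0,0],[0,0,0],[0,0,0],[0,0,0],[0,0,0],[0,0,0],[0,0,0],[0,0,0]], jaw=[1,1,1,1,1,1,1,1,1,1,1,1])

```text
time_s: 24.15
tcp_pos: [0.5287, 0.11, 0.0623]
eef_rot: [3.142, 0.0, 1.491]
ft_force: [3.4, 2.8, 0.1]
width: -0.002
gripper_force: 1.2
```

Emit:
drive_tool(slide=[[-0.002,0,0],[-0.004,0,0],[-0.006,0,0],[-0.008,0,0],[-0.008,0,0],[-0.008,0,0]], dr=[[0,0,0],[0,0,0],[0,0,0],[0,0,0],[0,0,0],[0,0,0]], jaw=[1,1,1,1,1,1])

```text
time_s: 24.75
tcp_pos: [0.5283, 0.105, 0.0624]
eef_rot: [-3.141, -0.005, 1.493]
ft_force: [1.9, 22.7, -2.7]
width: 0.001
gripper_force: 11.6
```

```bash
python3 -c "
from h import *
look('m',z=.0895)"
```

```text
24.75 fx [61.3  1. ] 0.0624 [ 1.9 22.7 -2.7]
top (np.float64(0.071), np.float32(39.168846), np.float32(182.45953))
side (np.float64(0.012), np.float32(52.311653), np.float32(178.7829))
```

The tab is against its stop: tip at 61 mm with 23 N. I'll retract along +x, lift away and check.

Emit:
drive_tool(slide=[[0.01,0,0],[0.03,0,0],[0.04,0,-0.04],[0.05,0,-0.08],[0.06,0.03,-0.12],[0.06,0.06,-0.14],[0.06,0.08,-0.14],[0.06,0.08,-0.14]], dr=[[0,0,0],[0,0,0],[0,0,0],[0,0,0],[0,0,0],[0,0,0],[0,0,0],[0,0,0]], jaw=[1,1,1,1,1,1,1,1])

```text
time_s: 25.65
tcp_pos: [0.6144, 0.1555, 0.2018]
eef_rot: [3.141, 0.001, 1.491]
ft_force: [-0.4, 0.8, -0.8]
width: -0.003
gripper_force: 0.0
```

```bash
python3 -c "
from h import *
look('n',z=.0895)
a=cv2.imread('pics/n_top.png');b=cv2.imread('pics/n_side.png');cv2.imwrite('pics/n.png',cv2.resize(np.vstack([a,b]),None,fx=.66,fy=.66))
p,d=robot.read_camera('side');P=pts('side',d).reshape(-1,3);F=np.array([fx(q) for q in P]);m=(abs(F[:,1])<20)&(F[:,0]>34)&(F[:,0]<110)&(abs(P[:,2]-.08)<.004);print('tab top x',np.percentile(F[m,0],[5,50,95]),m.sum())"
```

```text
25.65 fx [118.4 -80.8] 0.2018 [-0.4  0.8 -0.8]
top (np.float64(0.019), np.float32(82.42182), np.float32(207.17645))
side (np.float64(6.277), np.float32(70.48024), np.float32(166.33867))
tab top x [35.71753178 41.91900806 47.89851721] 97
```

View pics/n.png

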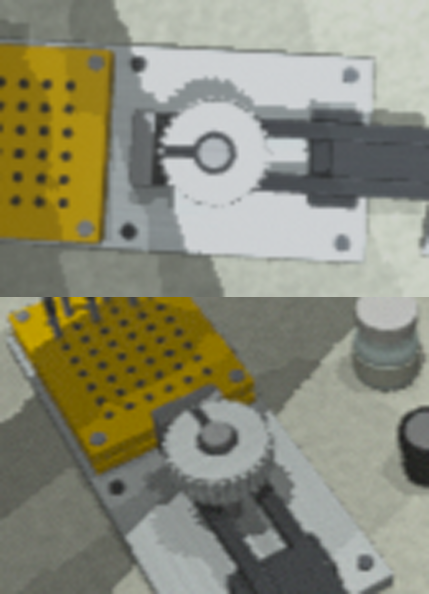

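The pictures show the strap fully back: the tab is beside the nut at (145,150), clear of the pallet, centred at about 42 mm. The nut line points at the tab. I'm handing in.

```bash
python3 -c "
from bench import robot
print(robot.sign_off())"
```

```text
the job is handed in; nothing more can be done
None
```

The job is handed in: the nut is at about 12.57 rad with its line on the tab for the second time (after I turned it back about 0.1 rad to correct a slight overshoot), the strap is fully back off the pallet, and the arm is clear.

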